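# Pop the pearl carrier and trap it

### The arm

A 6-joint arm with a two-finger parallel gripper is mounted at the origin on the work surface. World frame = base frame: x ahead of the robot, y to its left, z up, the work surface at z = 0. Lengths are in mm, angles in rad, forces in N, time in s.
With the tool pointing down it reaches from about 250 to 725 mm from the base axis. Payload 4 kg.
Tool frame: the origin (TCP) lies at the very end of the fingers, on their centre line; the grasp point (between the pads) lies 19 mm behind it (env.pinch_z is the distance from the TCP to the grasp point, in mm); z points along the fingers, y is the line along which they close (so a half turn about z gives the same grasp; the last joint's range is limited). The gripper opens to 85 mm and grips with 20 to 120 N. Pads are 22 mm wide; open, the fingers measure 114 mm over their backs; the gripper's body (76 mm by 85 mm) begins 54 mm behind the grasp point. The pads swing forward as they close: fully open they stand 13 mm farther back than shut.
Start: joints at [-1.277, 0.241, 0.005, 1.335, 0, 1.571], TCP at [144.794, -478.575, 231.306] pointing down, gripper open.
Joint ranges: [-2.72, 2.72], [-1.05, 1.87], [-1.09, 1.28], [-1.99, 2.15], [-1.42, 1.44], [-3.14, 3.14]. Speed limits (rad/s): [2.79, 2.79, 3.14, 3.14, 3.14, 3.14].

### API

Orientations are given as [roll, pitch, yaw] about the fixed x, y, z axes, in that order (R = Rz(yaw) Ry(pitch) Rx(roll)).
In Python, from station import env, camera gives the robot as it stands. The module is installed in compiled form; this text tells all that it offers.
- The arm moves only by the tool send_rows, never from a script. Its argument "commands" is a list that holds one entry, the list of rows, each a list of 4 numbers: the shift along the tool's x, y, z in mm, then the turn about the tool's z in rad. A call has 1 to 8 rows; each row is the pose to reach, as a shift and turn from the pose commanded when the call began, along the tool's axes at that moment; what a row does not reach only later rows make up. A row lasts 1/8 s, in which the tool goes at most 62.5 mm and 10.7 degrees, less where a joint would pass 70% of its speed; a pose out of reach is approached as far as the arm can. A call with a gripper value outside its range is refused whole. "grip" is the gripper command: -1 is fully open, 1 is shut, values between are in proportion, set as the call begins (left out, the last holds). The fingers move at their own pace and stop on an object; "grip_force" is the grip in N (left out, the last holds). Time passes only in rows, so rows that repeat a pose let the fingers close. It gives the time, the measured TCP pose, the force, the opening and the grip force at its end, in the units of the state.
- env.get_obs(): the state, without advancing time (a new reading comes with each control period).
- camera(name): name is "scene" or "top" or "wrist"; returns a dict with "color" (480x640x3 uint8, blue, green, red), "fx", "fy", "cx", "cy" (pixels), "origin" and "attitude" of the camera in the world. Camera axes: x right, y down, z forward; pixel columns grow to the right and rows downward; lengths in mm; the calibration is good to about 2 mm. A picture is of the moment at which its call begins. There is no depth.
- env.finish_job(): hands the job in; it is judged then, once.
The state is a dict: "time": time; "qpos": joint angles; "joint_velocities": joint speeds; "tau": joint torques, N m; "tool_pos": TCP position; "tcp_rot": TCP orientation; "wrist_force": force on the tool from outside, world axes, zero at the start; "wrist_torque": the same for the moment, N m; "grip_width": finger opening in mm; "gripper_force": force on a finger pad.
Only numpy, scipy, OpenCV 4.12 (cv2) and the standard library are available. Lean on these libraries where they do the work, as an engineer would, in place of code of your own. Each camera call takes 0.05 s, during which the arm holds its last target. There are 200 camera calls.

### The job

On the pearl-drilling jig, push the swivel keeper aside by its stud, well clear of the round brass key it covers. Then press the key fully down with one finger, so that the spring pops the steel pearl carrier along its channel, and catch the carrier with the other finger standing in the channel ahead of it, beside the key, before it slides off the open end. Do not lift or tip the carrier, leave the things around the jig where they are, and finish while holding: one finger keeps the key down and the spring presses the carrier, out of its nest and at rest, against the other finger.

Things in the scene. Friction and masses are not known exactly. Their poses are not given: they have to be found in the camera images.
- jig: Pearl-drilling jig, fixed: dark wooden base 22 mm high at x -60..100, y -30..82 mm of its own frame. Origin on the bench under the channel's axis, z up. The channel runs along its x axis (y = 0) and the carrier pops towards -x. Spring housing 62 mm high at x 60..100, y -22..22 mm; carrier's nest at x 16..52 mm before it; key at x -20, y 60 mm in a block 36 x 36 mm, 36 mm high
- channel (a point): Point on the channel's axis beside the key: on the aluminium floor, 30 mm above the bench, at x -20, y 0 mm of the jig's frame. Floor from x 60 to the open end at x -60 mm; brass rails on both sides, inner faces 16 mm and outer faces 22 mm from the axis, 6 mm above the floor. A 22 mm wide finger centred here stops the carrier with its centre at about x = 9 mm of the jig's frame
- key (a joint): Spring key, travel in m: 0 up, 0.008 fully down; 1.5 N starts it, 4 N holds it fully down, it springs back when let go. One piece with it is a gate plate, 4 mm thick, at x 11..15 mm of the jig's frame, which keeps the carrier in its nest; after 6 mm of travel the plate is below the floor and the carrier shoots out at once
- keeper (a joint): Swivel keeper, angle in rad: 0 with its arm straight over the key (towards -x of the jig), growing as the arm swings outwards, away from the channel (towards +y); stop at 1.3. It starts between 0 and 0.25, clears the key from 0.6 on, and stays where it is left. Flat steel arm 66 x 18 x 6 mm, 51 to 57 mm above the bench, on an upright pivot at x 30, y 60 mm of the jig's frame; about 0.6 N at the stud moves it
- keeper_stud (a point): Middle of the upright steel stud near the arm's free end, 10 mm across, from 57 to 75 mm above the bench (this point at 66 mm), 55 mm from the pivot; moves with the keeper on a circle about the pivot. Push its channel side with a fingertip
- key_top (a point): Centre of the flat top of the round brass key, 26 mm across; 48 mm above the bench when up, 40 mm when fully down (moves with the key). It lies 60 mm from the channel's axis, straight across from point channel. A fingertip at 40 mm is 10 mm above the channel floor and 4 mm above rails and key block, so two fingertips at one height can hold the key down and bar the 24 mm high carrier
- carrier: Loose smooth steel block 36 mm long (along the channel), 29 mm wide, 24 mm high, about 60 g, a pearl on top (to 35 mm). Origin at the centre of its underside, axes as the jig's. Starts with its centre at x = 34 mm of the jig's frame. The plunger behind pushes it to -x with 2.8 N, falling to 0.8 N after 50 mm, where it stops; uncaught, the carrier slides on, off the open end
- jar: Bystander: lidded glass jar, 44 mm across, 55 mm high, origin under its centre
- bowl: Bystander: small white bowl of pearls, 74 mm across, 28 mm high, origin under its centre
- spool: Bystander: wooden thread spool, 36 mm across, 40 mm high, origin under its centre
- weight: Bystander: small brass weight with a neck, 28 mm across, 36 mm high, origin under its centre
- glue: Bystander: small amber glue bottle, 30 mm across, 65 mm high, origin under its centre
- scissors: Bystander: small steel scissors lying flat, about 115 mm long along their x axis, 6 mm high, origin near the pivot
Not all that is in view belongs to the job. Several things have the shape of the carrier; the one meant has the colours described above.

How it is judged (in metres and radians):
On the way, in this order (a step that is already met when the one before it is completed fails the run):
1. the keeper is swung clear of the key, which is still up (value of joint keeper above 0.6 rad and value of joint key below 0.002 m), for 0.1 s.
2. the key is being pressed by a finger, with the carrier still in its nest (value of joint key above 0.003 m and contact force between the fingers and key above 0.3 N and x of carrier in the frame of jig above 0.028 m).
3. the key is down and the popped carrier is stopped against the other finger in the channel (value of joint keeper above 0.6 rad and value of joint key above 0.006 m and contact force between the fingers and key above 0.5 N and x of carrier in the frame of jig between -0.03 and 0.024 m and contact force between the fingers and carrier above 0.2 N), for 0.2 s.
At the end, for the whole second after the job is handed in: The keeper is at least 0.6 rad aside, a finger keeps the key at least 6 mm down (of 8), and the carrier rests upright in the channel, its centre between x = 24 and -30 mm of the jig's frame (at least 10 mm out, not past the end), pressing on a finger with more than 0.2 N (all of step 3 and linear speed of carrier below 0.02 m/s and angle between carrier's own z axis and vertical below 0.15 rad); the arm keeps its last pose, push and grip.
It fails at once if the carrier slid to the open end or off it (x of carrier in the frame of jig below -0.045 m).
It fails at once if the carrier was lifted (z of carrier in the frame of jig above 0.038 m).
It fails at once if the carrier was tipped or left its channel (angle between carrier's own z axis and vertical above 0.3 rad or z of carrier in the frame of jig below 0.022 m).
It fails at once if a bystander was moved by more than 25 mm or tipped over (distance of any of jar, bowl, spool, weight, glue, scissors from where it was at the start of the episode above 0.025 m or angle between any of jar, bowl, spool, weight, glue, scissors's own z axis and vertical above 0.5 rad).
It also fails if it takes over 35 s, if anything falls off the work surface, if the arm or the gripper's body presses on something with over 40 N, if the wrist force passes 120 N, or if a joint passes its speed limit or range.

## Working session

There is one attempt and no reset: what is moved stays moved. The work goes in short steps, Python scripts to look and compute and a tool call to move; the robot and the scene stay as the last step left them, time stands still between calls to the robot, and variables do not carry over. Pictures are saved under pics/ and viewed, at most 10 in all, crops included, and the job is handed in when it is done.

Besides the shell and the picture viewer there is one more tool, called after "Request:" as a command line: name --argument value ..., lists and objects as JSON in quotes. send_rows: Moves the arm, as the interface text tells. Its arguments: {"type":"object","properties":{"commands":{"type":"array","items":{"type":"array","items":{"type":"array","items":{"type":"number"}}}},"grip":{"type":"number"},"grip_force":{"type":"number"}},"required":["commands"]}

```bash
mkdir -p pics; python3 - <<'E'
from station import env,camera
import cv2
o=env.get_obs();print(o)
for n in("top","scene"):
    c=camera(n);cv2.imwrite(f"pics/{n}0.png",c["color"]);print({k:v for k,v in c.items() if k!="color"})
E
```

```text
{'time': 0.0, 'qpos': array([-1.27699936e+00,  2.41407029e-01,  3.73419726e-03,  1.33521853e+00,
        1.33212131e-05,  1.57078130e+00]), 'joint_velocities': array([ 0.00044402, -0.00032232, -0.00233459,  0.00057903,  0.00185148,
        0.00061635]), 'tau': array([-9.18665319e-04, -3.72314715e+01,  2.52410012e+01,  1.69454858e-02,
       -1.86631638e-05,  1.68022490e-05]), 'tool_pos': array([ 144.61426502, -477.96663924,  230.41974906]), 'tcp_rot': array([-3.13949761e+00, -1.33526718e-05,  2.93811967e-01]), 'wrist_force': array([0.89618159, 0.61038628, 0.75302584]), 'wrist_torque': array([-0.02273569, -0.02619632,  0.0052046 ]), 'gripper_force': 0.0, 'grip_width': 85.18031880118346}
{'fx': 534.8563214123395, 'fy': 534.8563214123395, 'cx': 316.1728222495256, 'cy': 239.08476484376493, 'origin': array([442.95735999,   6.2241359 , 920.40653877]), 'attitude': array([-2.97686806,  0.02225527, -1.57689059])}
{'fx': 484.9887922938559, 'fy': 484.9887922938559, 'cx': 321.523625332998, 'cy': 242.21958506641482, 'origin': array([ 992.71726343, -460.05719402,  509.61516306]), 'attitude': array([-2.15580988,  0.01070653,  0.67945889])}
```

View pics/top0.png

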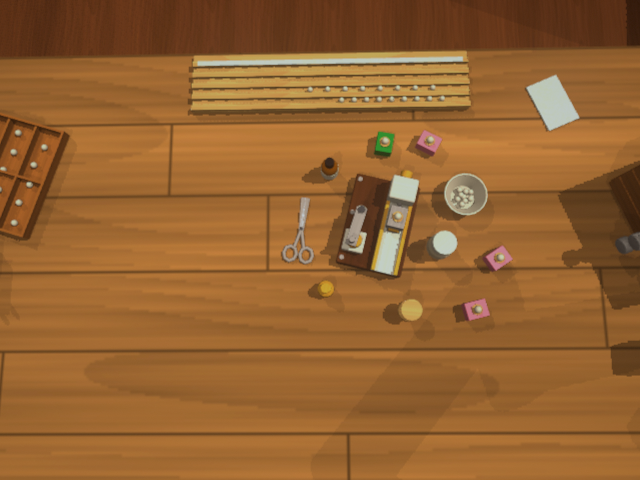

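View pics/scene0.png

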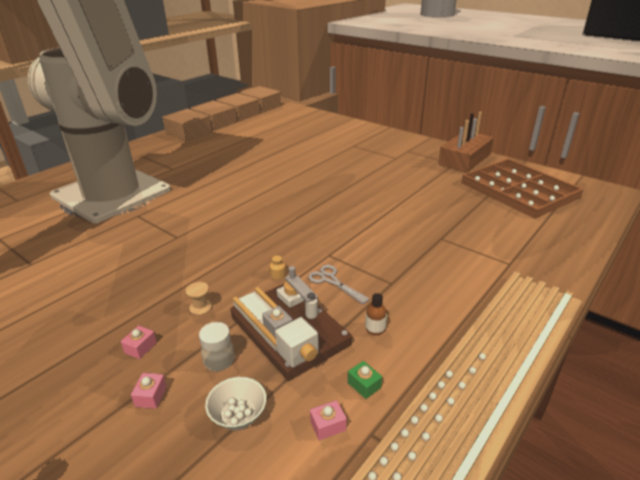

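The top view shows the jig at about (340–420, 175–275), its housing at (403,190) and the open end at (385,268). The keeper arm runs from (360,212) to (353,240). I'll zoom in to get exact corners.

```bash
python3 - <<'E'
import cv2
a=cv2.imread("pics/top0.png")[165:285,325:430]
cv2.imwrite("pics/tc.png",cv2.resize(a,None,fx=5,fy=5,interpolation=cv2.INTER_CUBIC))
b=cv2.imread("pics/scene0.png")[250:385,220:365]
cv2.imwrite("pics/sc.png",cv2.resize(b,None,fx=4.4,fy=4.4,interpolation=cv2.INTER_CUBIC))
E
```

```text
(no output)
```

View pics/tc.png

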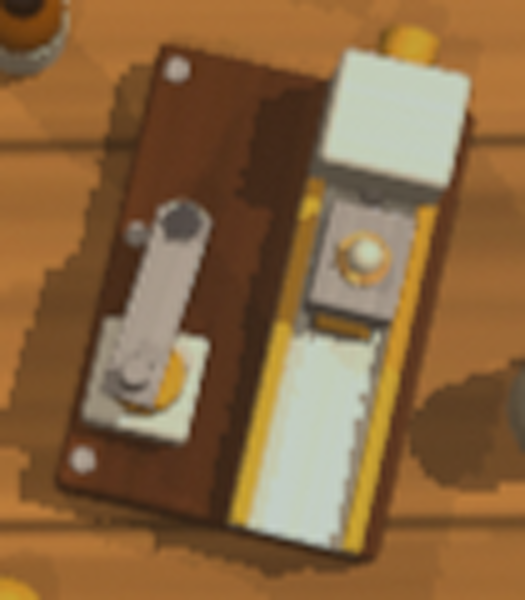

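View pics/sc.png

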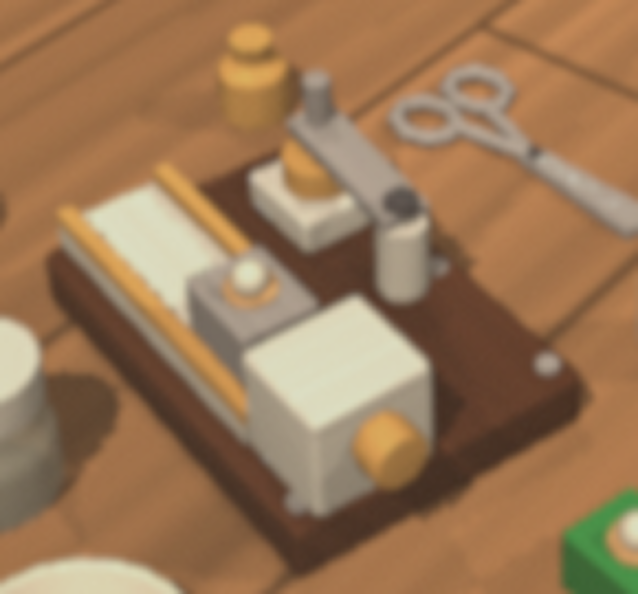

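The crops show the housing, base corners, key block and stud clearly. The stud top is at (135,372) in the top crop and (316,78) in the scene crop. Next I'll fit the jig pose to both views.

```bash
cat >h.py <<'E'
import numpy as np
from scipy.spatial.transform import Rotation as R
from scipy.optimize import least_squares
T=dict(fx=534.856,cx=316.173,cy=239.085,o=[442.957,6.224,920.407],a=[-2.97686806,.02225527,-1.57689059])
S=dict(fx=484.989,cx=321.524,cy=242.22,o=[992.717,-460.057,509.615],a=[-2.15580988,.01070653,.67945889])
def proj(c,P):
    q=R.from_euler('xyz',c['a']).inv().apply(np.atleast_2d(P)-c['o'])
    return q[:,:2]/q[:,2:]*c['fx']+[c['cx'],c['cy']]
def jw(p,P):
    P=np.atleast_2d(np.array(P,float)); c,s=np.cos(p[2]),np.sin(p[2])
    return np.c_[p[0]+c*P[:,0]-s*P[:,1],p[1]+s*P[:,0]+c*P[:,1],P[:,2]]
E
python3 - <<'E'
from h import *
t=[(100,82,22,163,47),(-60,82,22,57,485),(-60,-30,22,375,562),(100,22,62,343,50),(100,-22,62,470,76),(60,-22,62,445,186),(60,22,62,320,163),(-60,22,36,229,522),(-60,-22,36,362,553),(-38,78,36,82,415),(-38,42,36,187,443),(-2,42,36,210,338)]
s=[(100,22,62,432,362),(100,-22,62,318,430),(60,-22,62,245,352),(60,22,62,352,297),(100,82,22,583,392),(100,-30,22,303,548),(-60,-30,22,50,255)]
t=np.array(t,float);s=np.array(s,float)
tp=(t[:,3:]+.5)/5-.5+[325,165]; sp=(s[:,3:]+.5)/4.4-.5+[220,250]
st=np.array([135,372])/5-.4+[325,165]; ss=np.array([316,78])/4.4-.4+[220,250]
def f(p,two=True):
    a=(proj(T,jw(p,t[:,:3]))-tp).ravel(); b=(proj(S,jw(p,s[:,:3]))-sp).ravel()
    return np.r_[a,b] if two else a
for two in(True,False):
    r=least_squares(f,[500,-100,-.2+np.pi*0],args=(two,),loss='soft_l1'); print(r.x,r.cost,np.round(f(r.x),1))
    p=r.x
    g=lambda th:[30-55*np.cos(th[0]),60+55*np.sin(th[0]),75]
    k=least_squares(lambda th:np.r_[(proj(T,jw(p,g(th)))-st)[0],(proj(S,jw(p,g(th)))-ss)[0]],[.1]);print('keeper',k.x,k.fun)
    for n,P in dict(key=(-20,60,48),ch=(-20,0,30),stud=g(k.x),mid=(-20,30,40)).items():print(n,jw(p,P).round(1))
E
```

```text
[ 5.92444841e+02 -1.01310713e+02 -2.45949738e-01] 16.010781694633337 [-0.3 -1.8 -0.5 -0.4  0.9 -0.2  0.3 -1.2  1.  -0.4  1.   0.5 -0.3 -0.9
  0.5 -0.4 -0.1 -0.3  0.   0.4  0.1 -0.2  0.3  0.2  1.1 -0.1 -0.9 -0.6
 -1.3 -0.5  1.7 -1.8  1.2 -4.5 -1.2 -2.6 -2.  -0.7]
keeper [0.07300814] [ 0.39920097 -0.43880107  0.19085238 -0.21182931]
key [[587.7 -38.2  48. ]]
ch [[573.  -96.4  30. ]]
stud [[583.9 -33.2  75. ]]
mid [[580.4 -67.3  40. ]]
[ 5.91874922e+02 -1.00920260e+02 -2.45405379e-01] 3.3303085563244412 [-0.6 -1.4 -0.7 -0.   0.7  0.1  0.1 -0.9  0.8 -0.1  0.7  0.9 -0.6 -0.6
  0.3 -0.  -0.3 -0.  -0.2  0.8 -0.2  0.2  0.1  0.5  1.  -0.5 -1.  -1.
 -1.4 -0.8  1.6 -2.1  1.  -4.9 -1.3 -3.  -2.1 -1. ]
keeper [0.07173716] [ 0.2061087  -0.04932695  0.02168353 -0.4639693 ]
key [[587.1 -37.9  48. ]]
ch [[572.5 -96.1  30. ]]
stud [[583.3 -32.9  75. ]]
mid [[579.8 -67.   40. ]]
```

Request:
send_rows --commands '[[[65,-32,0,0.07],[130,-63,0,0.14],[195,-95,0,0.21],[260,-126,0,0.28],[325,-158,0,0.35],[390,-190,0,0.42],[455,-222,0,0.48],[521,-253,0,0.54]]]' --grip -0.06 --grip_force 40

```text
time: 1.1
tool_pos: [512.9, -137.3, 231.0]
tcp_rot: [3.141, 0.0, -0.248]
wrist_force: [0.6, -0.9, 0.6]
grip_width: 45.5
gripper_force: 0.0
```

Request:
send_rows --commands '[[[0,0,0,0],[0,0,0,0],[0,0,0,0]]]'

```text
time: 1.48
tool_pos: [510.8, -140.0, 231.2]
tcp_rot: [3.141, 0.001, -0.248]
wrist_force: [-0.1, -1.1, 0.2]
grip_width: 45.5
gripper_force: 0.0
```

```bash
cat >>h.py <<'E'
P=[592.2,-101.1,-.2457]
def where():
    from station import env
    o=env.get_obs(); d=o['tool_pos']-[P[0],P[1],0]; c,s=np.cos(P[2]),np.sin(P[2])
    print('t',round(o['time'],2),'jig xy',round(c*d[0]+s*d[1],1),round(-s*d[0]+c*d[1],1),'z',round(d[2],1),'yawerr',o['tcp_rot'].round(3),'w',round(o['grip_width'],1),'F',o['wrist_force'].round(1))
E
python3 -c "from h import *;where()"
```

```text
t 1.48 jig xy -69.5 -57.5 z 231.2 yawerr [ 3.141e+00  1.000e-03 -2.480e-01] w 45.5 F [-0.1 -1.1  0.2]
```

Request:
send_rows --commands '[[[22,-34,30,0],[44,-67,60,0],[44,-67,100,0],[44,-67,135,0],[44,-67,135,0],[44,-67,135,0]]]'

```text
time: 2.22
tool_pos: [565.9, -111.7, 97.9]
tcp_rot: [-3.12, -0.002, -0.205]
wrist_force: [0.3, -0.1, -0.1]
grip_width: 45.2
gripper_force: 0.0
```

```bash
python3 - <<'E'
from h import *;where()
from station import camera
import cv2
b=camera("scene")["color"][190:385,160:400]
a=camera("wrist")["color"]
b=cv2.resize(b,None,fx=2.46,fy=2.46,interpolation=cv2.INTER_CUBIC)
a=cv2.resize(a,(0,0),fx=.4,fy=.4)
import numpy as np
c=np.zeros((600,600,3),np.uint8);c[:b.shape[0],:590]=b[:,:590]
cv2.imwrite("pics/s1.png",b);cv2.imwrite("pics/w1.png",camera("wrist")["color"])
E
```

```text
t 2.23 jig xy -22.9 -16.7 z 97.9 yawerr [-3.12e+00 -2.00e-03 -2.05e-01] w 45.2 F [ 0.3 -0.1 -0.1]
```

View pics/s1.png

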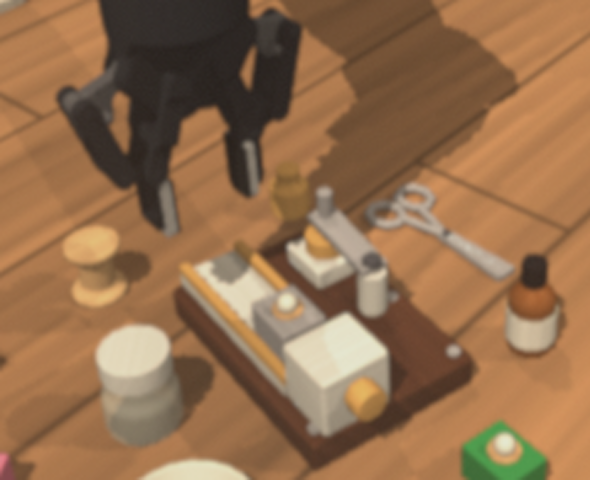

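View pics/w1.png

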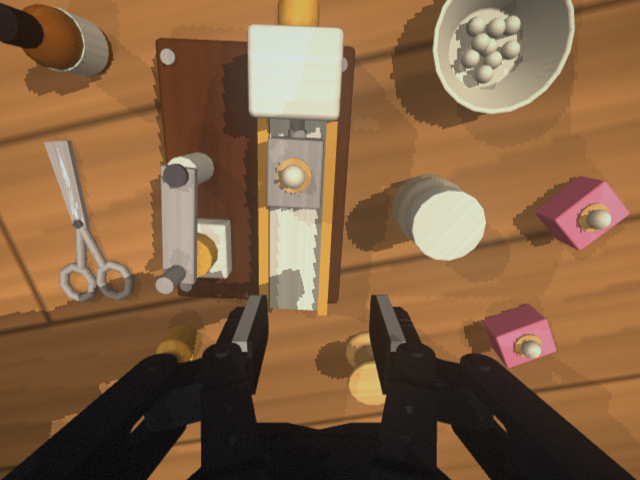

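The scene view shows the fingers above and behind the jig's open end, clear of everything. The wrist view shows the jig well aligned, with the stud at (170,280). The arm hadn't settled yet, so I'll let it.

Request:
send_rows --commands '[[[0,0,0,0],[0,0,0,0],[0,0,0,0]]]'

```text
time: 2.75
tool_pos: [565.5, -110.5, 96.5]
tcp_rot: [-3.12, 0.0, -0.203]
wrist_force: [-0.6, 0.8, 0.4]
grip_width: 45.2
gripper_force: 0.0
```

```bash
python3 -c "
from h import *;where()
from station import env;print(env.get_obs()['qpos'])"
```

```text
t 2.75 jig xy -23.6 -15.6 z 96.5 yawerr [-3.12   0.    -0.203] w 45.2 F [-0.6  0.8  0.4]
[-0.20416724  0.47867181 -0.01159316  1.08074647  0.0211921   3.14056287]
```

The last joint hit its 3.14 limit, so I'll turn the tool half a turn the other way. The grasp is symmetric, so nothing is lost.

Request:
send_rows --commands '[[[0,0,0,-0.18],[0,0,0,-0.36],[0,0,0,-0.54],[0,0,0,-0.72],[0,0,0,-0.9],[0,0,0,-1.08],[0,0,0,-1.26],[0,0,0,-1.44]]]'

```text
time: 3.75
tool_pos: [565.4, -110.5, 96.2]
tcp_rot: [-3.138, -0.021, 1.243]
wrist_force: [0.3, -1.4, 0.7]
grip_width: 45.4
gripper_force: 0.0
```

Request:
send_rows --commands '[[[0,0,0,-0.18],[0,0,0,-0.36],[0,0,0,-0.54],[0,0,0,-0.72],[0,0,0,-0.9],[0,0,0,-1.08],[0,0,0,-1.26],[0,0,0,-1.44]]]'

```text
time: 4.75
tool_pos: [565.4, -110.5, 96.2]
tcp_rot: [3.121, -0.006, 2.683]
wrist_force: [-0.3, 0.2, -0.1]
grip_width: 45.1
gripper_force: 0.0
```

Request:
send_rows --commands '[[[0,0,0,-0.13],[0,0,0,-0.26],[0,0,0,-0.26],[0,0,0,-0.26]]]'

```text
time: 5.25
tool_pos: [565.4, -110.5, 96.3]
tcp_rot: [3.12, -0.001, 2.935]
wrist_force: [-0.5, -1.1, 0.5]
grip_width: 45.4
gripper_force: 0.0
```

```bash
python3 -c "
from h import *;where()
from station import env;print(env.get_obs()['qpos'])"
```

```text
t 5.25 jig xy -23.7 -15.7 z 96.3 yawerr [ 3.120e+00 -1.000e-03  2.935e+00] w 45.4 F [-0.5 -1.1  0.5]
[-0.20422898  0.47894567 -0.01173237  1.08069076  0.02116499  0.00239357]
```

Request:
send_rows --commands '[[[0,13,0,0.04],[1,26,0,0.04],[1,26,18,0.04],[1,26,34,0.04],[1,26,34,0.04],[1,26,34,0.04]]]'

```text
time: 6.0
tool_pos: [570.0, -84.3, 63.0]
tcp_rot: [3.12, -0.001, 2.896]
wrist_force: [-0.0, -0.5, 0.3]
grip_width: 45.5
gripper_force: 0.0
```

```bash
python3 - <<'E'
from h import *;where()
from station import camera
import cv2
b=camera("scene")["color"][210:360,200:380]
cv2.imwrite("pics/s2.png",cv2.resize(b,None,fx=4,fy=4,interpolation=cv2.INTER_CUBIC))
E
```

```text
t 6.0 jig xy -25.6 10.9 z 63.0 yawerr [ 3.120e+00 -1.000e-03  2.896e+00] w 45.5 F [-0.  -0.5  0.3]
```

View pics/s2.png

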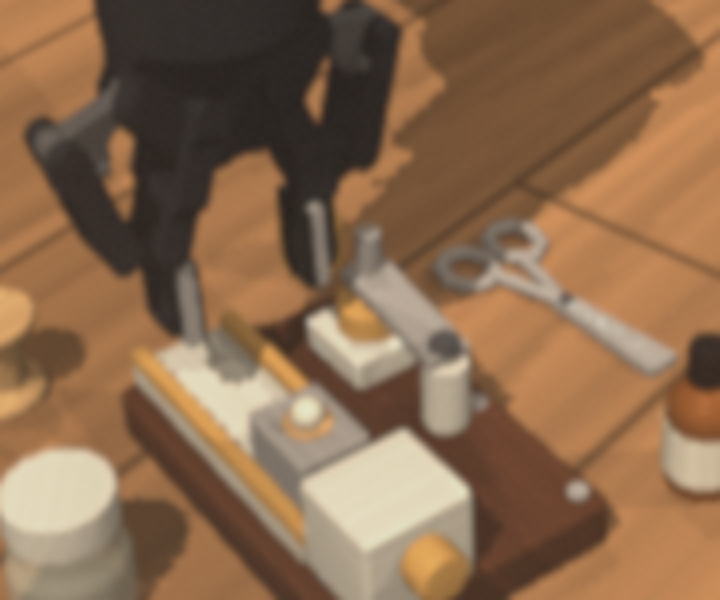

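The scene view shows the channel-side fingertip at about (180,335) and the key-side one at about (318,285), just short of the stud at (368,245). I'll project the model to find the tip heights.

```bash
python3 - <<'E'
from h import *
for z in(58,63,68,73):
    print(z,[((proj(S,jw(P,(x,10.9+y,z)))[0]-[200,210])*4).round().tolist() for x,y in((-14.6,22.5),(-36.6,22.5),(-14.6,37),(-14.6,-22.5),(-14.6,-37),(-36.6,-37))])
E
```

```text
58 [[315.0, 308.0], [284.0, 279.0], [348.0, 293.0], [210.0, 356.0], [174.0, 373.0], [144.0, 341.0]]
63 [[315.0, 297.0], [283.0, 269.0], [347.0, 283.0], [209.0, 346.0], [173.0, 362.0], [143.0, 330.0]]
68 [[314.0, 287.0], [282.0, 258.0], [347.0, 272.0], [207.0, 335.0], [171.0, 351.0], [141.0, 320.0]]
73 [[313.0, 276.0], [281.0, 247.0], [346.0, 261.0], [206.0, 324.0], [170.0, 340.0], [140.0, 309.0]]
```

Tips sit about 5 mm above the TCP, and the finger is about 8 mm thick at the tip. I'll widen the opening to about 52 mm for the 60 mm spacing and swing the keeper.

Request:
send_rows --commands '[[[0,4,3,0],[0,9,3,0],[0,15,3,0],[-1,20,3,0],[-3,26,3,0],[-5,31,3,0],[-7,36,3,0],[-7,36,3,0]]]' --grip -0.22

```text
time: 7.05
tool_pos: [586.0, -50.5, 60.7]
tcp_rot: [3.12, -0.001, 2.897]
wrist_force: [-0.7, 0.4, -0.2]
grip_width: 52.0
gripper_force: 0.0
```

Request:
send_rows --commands '[[[-3,4,0,0],[-6,8,0,0],[-9,12,0,0],[-12,16,0,0],[-12,16,0,0]]]'

```text
time: 7.68
tool_pos: [601.8, -38.5, 61.1]
tcp_rot: [3.121, -0.0, 2.897]
wrist_force: [0.3, -2.5, 0.2]
grip_width: 52.0
gripper_force: 0.9
```

```bash
python3 - <<'E'
from h import *;where()
from station import camera
import cv2
b=camera("scene")["color"][210:360,200:380]
cv2.imwrite("pics/s3.png",cv2.resize(b,None,fx=4,fy=4,interpolation=cv2.INTER_CUBIC))
E
```

```text
t 7.67 jig xy -5.9 63.0 z 61.1 yawerr [ 3.121 -0.     2.897] w 52.0 F [ 0.3 -2.5  0.2]
```

View pics/s3.png

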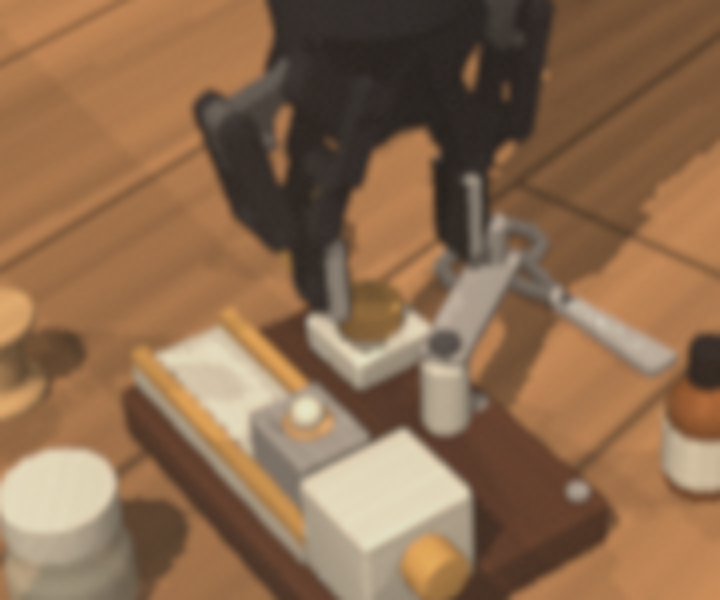

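The keeper is now swung to about 1 rad, and the key at (375,310) is uncovered. Next I'll back off the stud, centre over the channel and key, and descend to just above the key.

Request:
send_rows --commands '[[[2,-6,0,0],[6,-14,-4,0],[10,-24,-4,0],[14,-33,-4,0],[14,-33,0,0],[14,-33,6,0],[14,-33,10,0],[14,-33,10,0]]]'

```text
time: 8.72
tool_pos: [579.0, -66.4, 49.5]
tcp_rot: [3.121, -0.003, 2.897]
wrist_force: [0.3, -0.0, 0.6]
grip_width: 52.0
gripper_force: 0.0
```

```bash
python3 - <<'E'
from h import *;where()
from station import camera
import cv2
b=camera("scene")["color"][210:360,200:380]
cv2.imwrite("pics/s4.png",cv2.resize(b,None,fx=4,fy=4,interpolation=cv2.INTER_CUBIC))
E
```

```text
t 8.72 jig xy -21.2 30.5 z 49.5 yawerr [ 3.121e+00 -3.000e-03  2.897e+00] w 52.0 F [ 0.3 -0.   0.6]
```

View pics/s4.png

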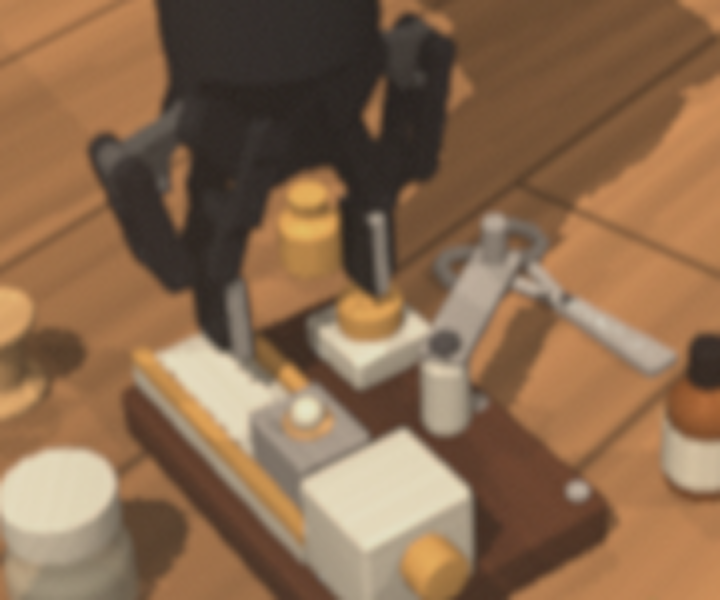

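The key finger is above the key at (370,290). The channel finger's front tip is at about (240,355), near the inner rail, so I'll check it against the model.

```bash
python3 - <<'E'
from h import *
for z in(50,54,58):
    print(z,[((proj(S,jw(P,(x,30.5+y,z)))[0]-[200,210])*4).round().tolist() for x,y in((-10.2,-26),(-10.2,-34),(-32,-34),(-10.2,26),(-10.2,34),(-32.2,26))])
print(((proj(S,jw(P,[(-10,4,36),(-10,16,36),(-10,-16,30),(-20,60,48),(-60,16,36)]))-[200,210])*4).round())
E
```

```text
50 [[256.0, 362.0], [237.0, 371.0], [207.0, 340.0], [375.0, 307.0], [392.0, 299.0], [342.0, 278.0]]
54 [[255.0, 353.0], [236.0, 362.0], [206.0, 332.0], [374.0, 299.0], [392.0, 290.0], [342.0, 270.0]]
58 [[255.0, 345.0], [236.0, 354.0], [205.0, 323.0], [374.0, 290.0], [391.0, 282.0], [341.0, 262.0]]
[[258. 392.]
 [286. 379.]
 [213. 427.]
 [368. 295.]
 [217. 311.]]
```

The model agrees: the channel finger spans y −3.5 to 4.5 and the key finger y 56.5 to 64.5. I'll press now.

Request:
send_rows --commands '[[[0,0,4,0],[0,0,6,0],[0,0,8,0],[0,0,10,0],[0,0,11.5,0],[0,0,13,0],[0,0,14,0],[0,0,14,0]]]'

```text
time: 9.78
tool_pos: [579.3, -66.5, 36.3]
tcp_rot: [3.12, -0.001, 2.896]
wrist_force: [-1.8, -0.5, 4.1]
grip_width: 52.1
gripper_force: 2.5
```

```bash
python3 -c "from h import *;where()"
```

```text
t 9.78 jig xy -20.9 30.4 z 36.3 yawerr [ 3.120e+00 -1.000e-03  2.896e+00] w 52.1 F [-1.8 -0.5  4.1]
```

Request:
send_rows --commands '[[[0,0,1,0],[0,0,2,0],[0,0,2.5,0],[0,0,2.5,0],[0,0,2.5,0]]]'

```text
time: 10.4
tool_pos: [579.5, -66.4, 35.8]
tcp_rot: [3.12, -0.0, 2.897]
wrist_force: [-6.4, -0.1, 14.7]
grip_width: 52.2
gripper_force: 8.1
```

```bash
python3 - <<'E'
from h import *;where()
from station import camera
import cv2
b=camera("scene")["color"][210:360,200:380]
cv2.imwrite("pics/s5.png",cv2.resize(b,None,fx=4,fy=4,interpolation=cv2.INTER_CUBIC))
E
```

```text
t 10.4 jig xy -20.8 30.5 z 35.8 yawerr [ 3.12  -0.     2.897] w 52.2 F [-6.4 -0.1 14.7]
```

View pics/s5.png

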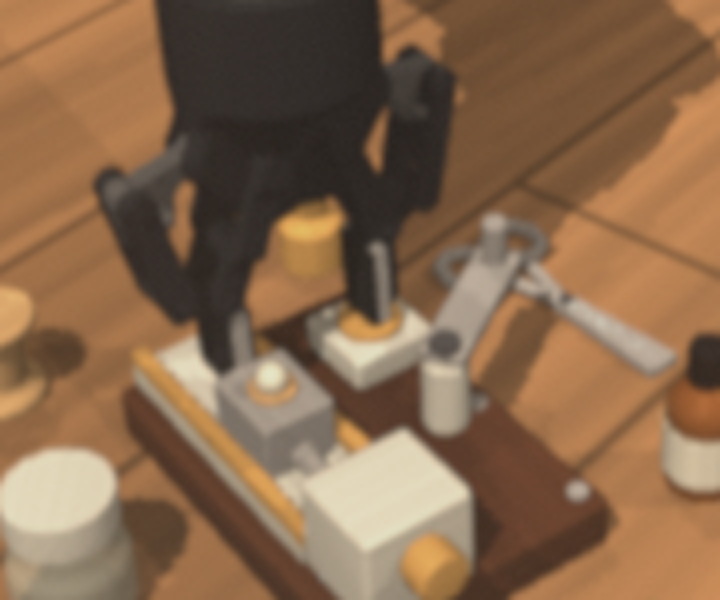

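The picture shows the carrier out of its nest at (270,400), resting against the channel finger. The key is fully down under the other finger, with 14.7 N vertical at the wrist, and the keeper is aside. I'm handing it in.

```bash
python3 -c "
from station import env
print(env.finish_job())"
```

```text
the job is handed in; nothing more can be done
None
```

I handed the job in at about 10.4 s: the keeper is swung to about 1 rad, one finger holds the key fully down, and the popped carrier rests against the other finger in the channel; no verdict came back.

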